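# Unfasten the hasp of the small-wares chest and open its drawer

## Robot

A 6-joint arm with a two-finger parallel gripper is mounted at the origin on the work surface. World frame = base frame: x ahead of the robot, y to its left, z up, the work surface at z = 0. Lengths are in mm, angles in rad, forces in N, time in s.
With the tool pointing down it reaches from about 400 to 925 mm from the base axis. Payload 12.5 kg.
Tool frame: the origin (TCP) lies at the very end of the fingers, on their centre line; the grasp point (between the pads) lies 19 mm behind it; z points along the fingers, y is the line along which they close (so a half turn about z gives the same grasp; the last joint's range is limited). The gripper opens to 95 mm and grips with 3 to 60 N. Pads are 20 mm wide; open, the fingers measure 119 mm over their backs; the gripper's body (75 mm by 180 mm) begins 59 mm behind the grasp point.
Start: joints at [1.083, 0.491, 1.559, -0, 1.092, -0.106], TCP at [232.855, 580.022, 214.661] pointing down, gripper open.
Joint ranges: [-3.1, 3.1], [-0.84, 2.19], [0.05, 2.79], [-1.13, 4.28], [0.06, 2.93], [-2.69, 2.69]. Speed limits (rad/s): [2.22, 2.22, 2.79, 3.14, 3.14, 3.14].

## Interface

Orientations are given as [roll, pitch, yaw] about the fixed x, y, z axes, in that order (R = Rz(yaw) Ry(pitch) Rx(roll)).
In Python, from cell import * gives the robot as it stands.
- The arm moves only by the tool jog_arm, never from a script. Its argument "targets" is a list of rows, each an object with "turn": the turn, a rotation vector about the world's x, y, z in degrees, a list of three; "slide": the shift along the world's x, y, z in mm, a list of three; "claw": the opening in per cent of the stroke, from 0 (shut) to 100 (fully open). In form: [{"turn": [wx, wy, wz], "slide": [x, y, z], "claw": claw}, ...]. A call has 1 to 5 rows; each row shifts and turns the commanded pose from where the row before left it; what a row does not reach is not made up. A row lasts 1/8 s, in which the tool goes at most 62.5 mm and 10.7 degrees, less where a joint would pass 70% of its speed; a pose out of reach is approached as far as the arm can. A call with a gripper value outside its range is refused whole. The fingers move at their own pace and stop on an object; the grip force is fixed at half the most. Time passes only in rows, so rows that do not move let the fingers close. It gives the time, the measured TCP pose, the force, the opening and the grip force at its end, in the units of the state.
- state(): the state, without advancing time (a new reading comes with each control period).
- read_camera(name): name is "scene" or "top" or "wrist"; returns a dict with "frame" (384x512x3 uint8, blue, green, red), "mtx" (3x3 intrinsics, pixels), "R" (3x3) and "t" (3): a world point X has camera coordinates R X + t. Camera axes: x right, y down, z forward; pixel columns grow to the right and rows downward; lengths in mm; the calibration is good to about 2 mm. The wrist camera is an equidistant fisheye: a pixel r from the principal point sees the ray r / f radians off the axis. A picture is of the moment at which its call begins. There is no depth.
- job_done(): hands the job in; it is judged then, once.
Trained networks look in the newest picture that a camera, given by its name, has taken for a name from the list of things; names that differ only in an ending like _2 or _b are one class to them, and where a whole thing is asked for, a point or a joint stands for the part that bears it (a point fixed in the world has none). Each returns a list of dicts, best first, with "conf" (0 to 1); they miss things now and then, are a little off and sometimes report something else, mostly with a low value. They report only what shows in the picture. A call takes as long as a camera call.
- look_for(query, camera): "xy" ([column, row] in pixels, amid what is visible of it).
The state is a dict: "t": time; "joints": joint angles; "qvel": joint speeds; "tau": joint torques, N m; "eef_pos": TCP position; "tcp_rot": TCP orientation; "ft_force": force on the tool from outside, world axes, zero at the start; "moment": the same for the moment, N m; "opening": opening from 0.0 (shut) to 1.0 (fully open); "grip_force": force on a finger pad.
Only numpy, scipy, OpenCV 4.12 (cv2) and the standard library are available. Lean on these libraries where they do the work, as an engineer would, in place of code of your own. Each camera call takes 0.05 s, during which the arm holds its last target. There are 200 camera calls.

## Task

The ramekins in the small-wares chest are wanted: turn the brass catch until it is in line with the hasp's slot, swing the hasp up off it and right back past upright over the chest's top, then pull the drawer out to its stop and let go. Leave the crockery that stands about where it is.

Things in the scene. Friction and masses are not known exactly. Their poses are not given: they have to be found in the camera images.
- chest: plywood drawer chest with a blue front, 360 wide (y), 240 deep (x), 120 high, fixed. Origin: middle of the front face's lower edge; x from front to back, z up: the front face is x = 0, the top z = 120. Hasp and catch are on top at y = 85, the handle on the front at y = -90. A pile of saucers stands on top near x = 166, y = -105
- drawer (a joint): how far the one drawer is pulled out (m), 0 shut; it slides along the chest's -x, is a little stiff (about 3 N) and comes up against a hard stop after about 100 mm. While the hasp is over the catch it moves only about 10 mm
- catch (a joint): angle of the brass swivel catch (rad): 0 = in line with the chest's x and the hasp's slot, at a hard stop: the hasp can pass; about 1.57 = crosswise (anticlockwise from above): the hasp is held down. Turn it clockwise to its stop; it is stiff (0.04 N m) and passes the slot only below about 0.25 rad
- hasp (a joint): angle of the steel hasp about its hinge (rad): 0 lying on the chest's top over the catch, 1.57 upright, stop at 2.8 laid back on the chest's top. Its stiff hinge holds it wherever it is left (about 1 N at the tab moves it)
- catch_wing (a point): middle of the catch's brass wing, an upright plate 28 long, 9 thick, 24 high, on the drawer front's upper edge, standing up through the hasp's slot, its underside 6 above the hasp's upper face. Turns with the wing: x along its length, y across its thickness, z up. At x = 12, y = 85, z = 145.5 of the chest (drawer shut)
- hasp_hinge (a point): middle of the hasp's hinge axis, at x = 77, y = 85, z = 125 of the chest. Turns with the hasp: y along the axis, -x along the hasp to its tab, z up from its upper face. The hasp is a flat steel strap 34 wide, 5 thick, reaching 116 from the axis, with a slot 16 wide from 47 to 90 from the axis
- hasp_tab (a point): grip point on the hasp's finger tab: an upright plate at the free end, 16 wide (y), 8 thick (x), 30 high, 110 from the hinge axis; the point is 18 above the strap's upper face (20.5 above the axis), on the tab's centre line. The closed hasp overhangs the chest's front by 39. Same axes as hasp_hinge
- drawer_handle (a point): middle of the drawer's handle, a horizontal round bar 12 thick, 100 long along the chest's y, its centre line 42 in front of the drawer's face (36 free between bar and face) and 106 above the table, 14 below the chest's top; posts at 44 either side of the middle. Moves with the drawer, same axes as the chest
- saucers: pile of seven white saucers, 124 across, 49 high, standing loose on the chest's top; origin under its centre. Leave alone
- mug: blue mug, 84 across, 95 high; origin under its centre. Leave alone
- bowl: white bowl, 140 across, 65 high; origin under its centre. Leave alone
- plates: pile of nine white plates, 170 across, 63 high; origin under its centre. Leave alone
- black_dishes: pile of black dishes, 120 across, 64 high; origin under its centre. Leave alone
- jar: jar with a blue cap, 70 across, 100 high; origin under its centre. Leave alone

How it is judged (in metres and radians):
On the way, in this order (a step that is already met when the one before it is completed fails the run):
1. the catch is turned in line with the slot while the hasp still lies over it (value of joint catch below 0.22 rad and value of joint hasp below 0.3 rad), for 0.1 s.
2. the hasp is swung back past upright while the drawer is still shut (value of joint hasp above 1.9 rad and value of joint drawer below 0.02 m), for 0.2 s.
3. the drawer is pulled out to its stop (value of joint drawer above 0.095 m), for 0.1 s.
At the end, for the whole second after the job is handed in: the drawer is out to its stop (at least 88 of 100 mm; letting go may nudge it a little) and the hasp stays swung back (beyond 1.9 rad, past upright); no pile or vessel has moved more than 30 mm (value of joint drawer above 0.088 m and value of joint hasp above 1.9 rad); the robot touches nothing.
It fails at once if crockery that stands about is displaced by more than 30 mm or tipped over (distance of any of saucers, mug, bowl, plates, black_dishes, jar from where it was at the start of the episode above 0.03 m or angle between any of saucers, mug, bowl, plates, black_dishes, jar's own z axis and vertical above 0.5 rad).
It also fails if it takes over 72 s, if anything falls off the work surface, if the arm or the gripper's body presses on something with over 40 N, if the wrist force passes 120 N, or if a joint passes its speed limit or range.

## Working session

There is one attempt and no reset: what is moved stays moved. The work goes in short steps, Python scripts to look and compute and a tool call to move; the robot and the scene stay as the last step left them, time stands still between calls to the robot, and variables do not carry over. Pictures are saved under pics/ and viewed, at most 10 in all, crops included, and the job is handed in when it is done.

Besides the shell and the picture viewer there is one more tool, called after "Emit:" as name([rows], argument=value, ...), one row to a line, values as JSON. jog_arm: Moves the arm, as the interface text tells. Its arguments: {"type":"object","properties":{"targets":{"type":"array","items":{"type":"object","properties":{"turn":{"type":"array","items":{"type":"number"}},"slide":{"type":"array","items":{"type":"number"}},"claw":{"type":"number"}}}}},"required":["targets"]}

```bash
mkdir -p pics; cat > h.py <<'E'
from cell import *
import numpy as np, cv2
def pix(c,X):
    Y=c["R"]@np.array(X,float)+np.array(c["t"]).ravel(); p=c["mtx"]@Y; return p[:2]/p[2]
E
python3 - <<'E'
from h import *
s=state(); print({k:np.round(v,3).tolist() for k,v in s.items()})
a=[]
for n in ["scene","top"]:
    c=read_camera(n); np.savez(""+n,**c); cv2.imwrite(f"pics/{n}0.png",c["frame"])
    R=np.array(c["R"]);print(n,np.round(c["mtx"],1).tolist(),np.round(R,3).tolist(),np.round(c["t"],1).tolist(), "pos",np.round(-R.T@np.array(c["t"]).ravel()))
    for q in ["chest","catch_wing","hasp_hinge","hasp_tab","drawer_handle","saucers","mug","bowl","plates","black_dishes","jar"]:
        print(q,[(np.round(d["xy"],1).tolist(),round(d["conf"],2)) for d in look_for(q,n)[:2]])
E
```

```text
{'t': 0.0, 'joints': [1.083, 0.492, 1.559, 0.0, 1.092, -0.106], 'qvel': [0.0, -0.0, 0.002, 0.0, 0.001, 0.001], 'tau': [-0.0, -61.262, -25.82, 0.069, 0.048, -0.0], 'eef_pos': [232.727, 579.794, 214.07], 'tcp_rot': [-3.14, -0.0, 2.76], 'ft_force': [0.401, 0.038, 0.113], 'moment': [-0.063, -0.001, -0.021], 'grip_force': 0.0, 'opening': 1.003}
scene [[407.7, 0.0, 256.8], [0.0, 407.7, 192.3], [0.0, 0.0, 1.0]] [[-0.368, 0.93, 0.009], [0.542, 0.223, -0.81], [-0.755, -0.293, -0.586]] [208.1, -188.4, 1639.9] pos [1418.  329.  807.]
chest [([226.6, 245.3], 0.8), ([260.0, 202.2], 0.68)]
catch_wing []
hasp_hinge [([258.3, 201.9], 0.54), ([172.9, 214.9], 0.48)]
hasp_tab [([429.8, 225.5], 0.65), ([260.7, 202.3], 0.64)]
drawer_handle [([219.3, 192.4], 0.76), ([157.2, 163.0], 0.74)]
saucers [([175.1, 216.9], 0.62)]
mug [([157.8, 162.1], 0.79), ([430.8, 226.1], 0.72)]
bowl [([430.6, 224.6], 0.77)]
plates []
black_dishes [([411.7, 280.4], 0.82)]
jar [([204.9, 147.1], 0.95)]
top [[347.6, 0.0, 254.2], [0.0, 347.6, 182.3], [0.0, 0.0, 1.0]] [[0.011, -1.0, 0.001], [-0.997, -0.011, -0.075], [0.075, 0.0, -0.997]] [-13.6, 528.3, 1151.8] pos [ 440.   -8. 1188.]
chest [([266.7, 139.0], 0.89)]
catch_wing []
hasp_hinge [([250.1, 162.5], 0.76)]
hasp_tab [([249.1, 160.0], 0.61)]
drawer_handle [([283.3, 170.1], 0.92)]
saucers [([302.7, 111.5], 0.9), ([107.6, 219.1], 0.59)]
mug [([389.3, 223.1], 0.68), ([286.6, 168.0], 0.56)]
bowl [([106.7, 219.7], 0.76), ([249.9, 160.1], 0.65)]
plates [([395.7, 159.8], 0.86), ([248.2, 158.9], 0.36)]
black_dishes [([120.6, 151.5], 0.83)]
jar [([357.5, 268.7], 0.96)]
```

View pics/scene0.png

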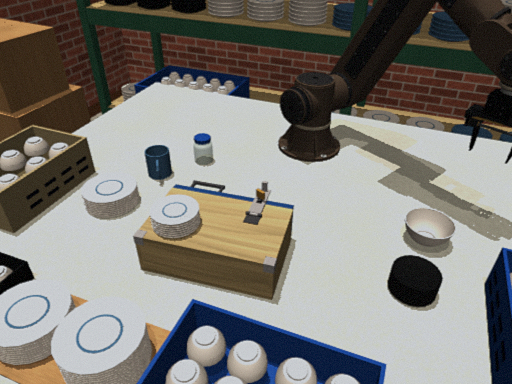

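View pics/top0.png

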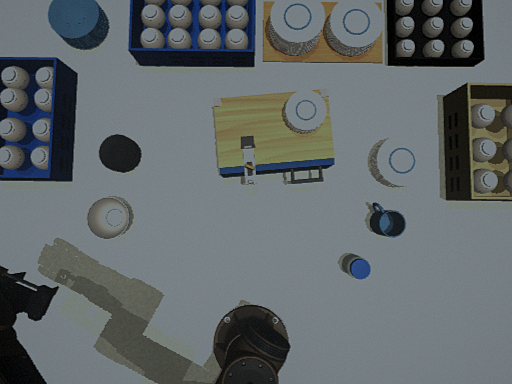

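The chest faces the robot, slightly yawed. In the top view the hasp runs from about (248,142) to (250,184) and the handle is near (304,176). I'll enlarge both views to pick points.

```bash
python3 - <<'E'
from h import *
t=np.load("top.npz")["frame"]; s=np.load("scene.npz")["frame"]
a=cv2.resize(t[85:195,205:345],None,fx=5.6,fy=5.4,interpolation=cv2.INTER_CUBIC)
cv2.imwrite("pics/topc.png",a)
cv2.imwrite("pics/sc.png",cv2.resize(s[170:300,130:310],None,fx=4.4,fy=4.4,interpolation=cv2.INTER_CUBIC))
E
```

```text
(no output)
```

View pics/topc.png

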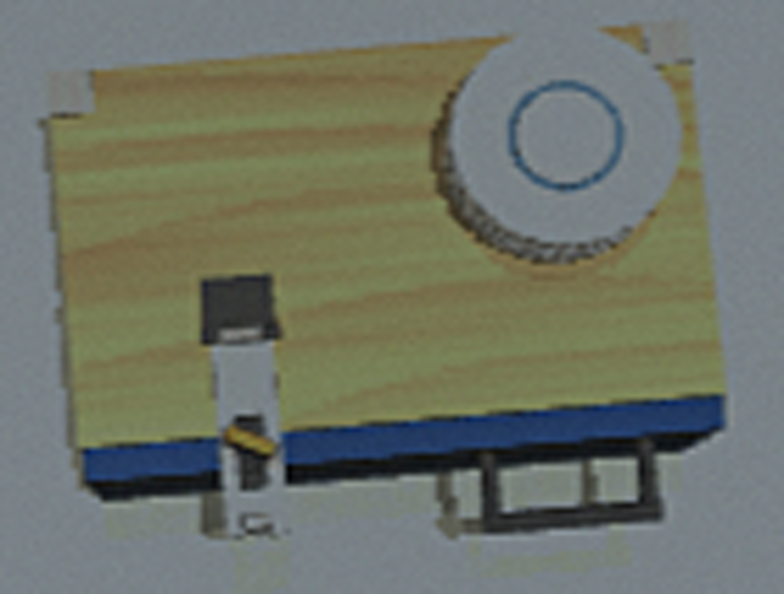

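View pics/sc.png

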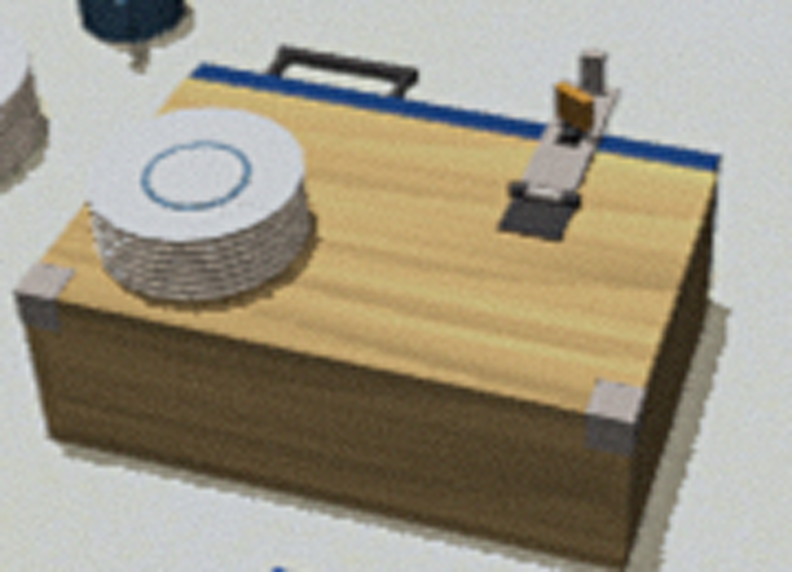

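The corners and hasp are clear. In the top crop the wing runs (228,432) to (272,448), the tab is near (258,522) and the handle bar spans (487,523) to (660,512). Next I'll fit the chest pose.

```bash
cat > fit.py <<'E'
from h import *
from scipy.optimize import least_squares
T=np.load("top.npz");S=np.load("scene.npz")
obs=[]
for X,(u,v) in [((0,180,120),(86,484)),((0,-180,120),(724,428)),((240,180,120),(48,73)),((240,-180,120),(692,23)),((-42,-45,112),(487,523)),((-42,-135,112),(660,512))]:
    obs.append((T,X,(205+u/5.6-.4,85+v/5.4-.4)))
for X,(u,v) in [((0,180,120),(719,156)),((0,-180,120),(200,64)),((240,180,120),(633,425)),((240,-180,120),(18,292)),((240,180,0),(626,568)),((240,-180,0),(50,438))]:
    obs.append((S,X,(130+u/4.4-.4,170+v/4.4-.4)))
def W(p,X):
    c,s=np.cos(p[2]),np.sin(p[2]); return np.array([p[0]*1000+c*X[0]-s*X[1],p[1]*1000+s*X[0]+c*X[1],X[2]])
f=lambda p:np.concatenate([pix(c,W(p,X))-uv for c,X,uv in obs])
r=least_squares(f,[.5,0,.08],loss="soft_l1")
if __name__=="__main__":
    print(r.x,np.round(f(r.x).reshape(-1,2),1).tolist())
    for n,X in dict(wing=(12,85,145.5),hinge=(77,85,125),tab=(-33,85,145.5),handle=(-42,-90,106)).items(): print(n,W(r.x,X).round(1),(pix(T,W(r.x,X))-[205-.4,85-.4])*[5.6,5.4])
    for a in (0.9,1.1,1.3,1.57):
        for z in (145.5,157.5): print(a,z,[((pix(T,W(r.x,(12+d*np.cos(a),85+d*np.sin(a),z)))-[204.6,84.6])*[5.6,5.4]).round().tolist() for d in (14,-14)],[((pix(S,W(r.x,(12+d*np.cos(a),85+d*np.sin(a),z)))-[129.6,169.6])*4.4).round().tolist() for d in (14,-14)])
E
python3 fit.py
```

```text
[ 0.56325694 -0.07720837  0.09917986] [[-1.2, -0.2], [0.8, -0.0], [-0.6, 0.1], [-1.5, -0.5], [0.7, -0.1], [-1.3, -0.6], [1.2, -0.9], [-0.4, -1.2], [-0.4, -1.2], [-0.5, -0.8], [-0.4, 0.5], [-0.2, -0.3]]
wing [566.8   8.6 145.5] [248.23547264 442.16794587]
hinge [631.5  15.  125. ] [238.54683345 334.10501645]
tab [522.    4.1 145.5] [255.50797521 522.10308766]
handle [ 530.4 -170.9  106. ] [570.15216192 516.37316163]
0.9 145.5 [[227.0, 428.0], [270.0, 456.0]] [[587.0, 116.0], [561.0, 94.0]]
0.9 157.5 [[226.0, 426.0], [270.0, 453.0]] [[588.0, 100.0], [561.0, 78.0]]
1.1 145.5 [[224.0, 433.0], [272.0, 451.0]] [[591.0, 114.0], [558.0, 96.0]]
1.1 157.5 [[224.0, 430.0], [272.0, 449.0]] [[591.0, 98.0], [558.0, 80.0]]
1.3 145.5 [[223.0, 438.0], [274.0, 447.0]] [[593.0, 112.0], [555.0, 98.0]]
1.3 157.5 [[222.0, 435.0], [274.0, 444.0]] [[594.0, 96.0], [555.0, 82.0]]
1.57 145.5 [[222.0, 444.0], [274.0, 440.0]] [[596.0, 108.0], [553.0, 101.0]]
1.57 157.5 [[222.0, 442.0], [274.0, 437.0]] [[596.0, 93.0], [553.0, 85.0]]
```

Pose fit is good (residuals about 1 px): yaw 0.099, catch about 1.1 to 1.2 rad. I'll move above the wing with the jaws turned across it.

Emit:
jog_arm([
  {"turn": [0,0,-8],"slide": [30,-52,0],"claw": 60},
  {"turn": [0,0,-8],"slide": [30,-52,0],"claw": 40},
  {"turn": [0,0,-8],"slide": [30,-52,0],"claw": 32},
  {"turn": [0,0,-8],"slide": [30,-52,0],"claw": 32},
  {"turn": [0,0,-8],"slide": [30,-52,0],"claw": 32},
])

```text
t: 1.82
eef_pos: [383.6, 318.4, 214.9]
tcp_rot: [3.141, 0.0, 2.057]
ft_force: [0.4, 0.5, 0.2]
opening: 0.529
grip_force: 0.0
```

Emit:
jog_arm([
  {"turn": [0,0,-8],"slide": [30,-52,0],"claw": 32},
  {"turn": [0,0,-8],"slide": [30,-52,0],"claw": 32},
  {"turn": [0,0,-8],"slide": [31,-52,0],"claw": 32},
  {"turn": [0,0,-8],"slide": [31,-52,0],"claw": 32},
  {"turn": [0,0,-8],"slide": [31,-52,0],"claw": 32},
])

```text
t: 2.45
eef_pos: [536.7, 58.1, 214.9]
tcp_rot: [3.141, -0.0, 1.359]
ft_force: [0.2, 0.7, 0.2]
opening: 0.318
grip_force: 0.0
```

Emit:
jog_arm([
  {"turn": [0,0,-6],"slide": [31,-51,-10],"claw": 32},
  {"turn": [0,0,0],"slide": [0,0,-10],"claw": 32},
  {"turn": [0,0,0],"slide": [0,0,0],"claw": 32},
])

```text
t: 2.82
eef_pos: [566.1, 9.2, 193.8]
tcp_rot: [-3.14, 0.0, 1.259]
ft_force: [0.2, 0.0, -0.1]
opening: 0.317
grip_force: 0.0
```

```bash
python3 - <<'E'
from h import *
c=read_camera("wrist"); np.savez("wrist",**c); cv2.imwrite("pics/w0.png",c["frame"])
s=state(); print(s["eef_pos"],s["tcp_rot"],s["joints"],s["opening"],c["mtx"])
from fit import W,r
def fish(c,X):
    Y=c["R"]@np.array(X,float)+np.array(c["t"]).ravel(); th=np.arctan2(np.hypot(*Y[:2]),Y[2]); return c["mtx"][:2,2]+c["mtx"][0,0]*th*Y[:2]/np.hypot(*Y[:2])
for a in (0,1.0,1.15,1.3): print(a,[fish(c,W(r.x,(12+d*np.cos(a),85+d*np.sin(a),157.5))).round(1).tolist() for d in (14,-14)])
print("tab",fish(c,W(r.x,(-33,85,157.5))),"hinge",fish(c,W(r.x,(77,85,125))))
E
```

```text
[566.25502613   9.77359248 194.51440719] [-3.14064085e+00  9.13235365e-05  1.25999426e+00] [-9.94205498e-02  4.29923921e-01  1.72848609e+00  1.32575377e-04
  9.84132421e-01  2.11308113e-01] 0.3182571827823643 [[297.31863964   0.         250.12268143]
 [  0.         297.31863964 193.79268506]
 [  0.           0.           1.        ]]
0 [[267.6, 208.6], [232.3, 223.2]]
1.0 [[252.9, 197.6], [246.8, 233.7]]
1.15 [[250.0, 197.3], [249.7, 233.9]]
1.3 [[247.0, 197.5], [252.5, 233.8]]
tab [195.1087696  238.42558811] hinge [321.83544078 173.36747116]
```

View pics/w0.png

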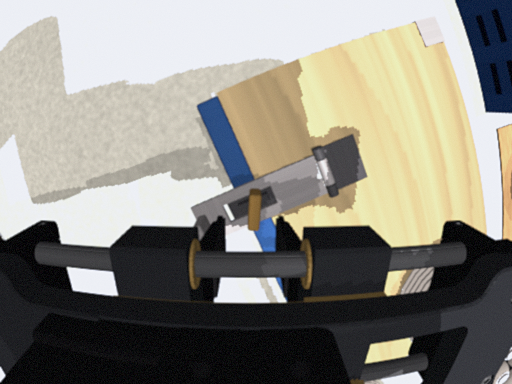

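In the wrist view the wing runs (256,190) to (253,229). That's about 5 mm off the prediction toward +y, with angle about 1.08. I'll go down to just above it, where parallax vanishes, and compare with the fingertips.

Emit:
jog_arm([
  {"turn": [0,0,0],"slide": [0,0,-15],"claw": 36},
  {"turn": [0,0,0],"slide": [0,0,-15],"claw": 36},
  {"turn": [0,0,0],"slide": [0,0,0],"claw": 36},
])

```text
t: 3.25
eef_pos: [566.1, 9.5, 163.3]
tcp_rot: [-3.139, 0.001, 1.26]
ft_force: [-0.4, 0.6, 0.3]
opening: 0.363
grip_force: 0.0
```

```bash
cat >> h.py <<'E'
def fish(c,X):
    Y=c["R"]@np.array(X,float)+np.array(c["t"]).ravel(); th=np.arctan2(np.hypot(*Y[:2]),Y[2]); return c["mtx"][:2,2]+c["mtx"][0,0]*th*Y[:2]/np.hypot(*Y[:2])
E
python3 - <<'E'
from h import *
from scipy.spatial.transform import Rotation as Ro
c=read_camera("wrist"); np.savez("wrist",**c)
a=c["frame"][130:280,150:350]; cv2.imwrite("pics/w1.png",cv2.resize(a,None,fx=4,fy=4,interpolation=cv2.INTER_CUBIC))
s=state(); print(s["eef_pos"],s["tcp_rot"],s["opening"])
from fit import W,r
f=lambda X:((fish(c,X)-[149.6,129.6])*4).round().tolist()
M=Ro.from_euler("xyz",s["tcp_rot"]).as_matrix(); p=np.array(s["eef_pos"])
print("tcp",f(p),"pad corners",[f(p+M@[x,y,0]) for x in(-10,10) for y in (-17,17)])
for a in (1.0,1.15): print(a,[f(W(r.x,(12+d*np.cos(a),85+d*np.sin(a),157.5))) for d in (14,0,-14)])
print("jac x,y 10mm",f(W(r.x,(12,85,157.5))+[10,0,0]),f(W(r.x,(12,85,157.5))+[0,10,0]))
print("tabtop",[f(W(r.x,(x,y,157.5))) for x in(-37,-29) for y in (77,93)])
E
```

```text
[566.54820863   9.39330425 164.02227981] [-3.14039819e+00  2.93575685e-04  1.25939253e+00] 0.3624894408088728
tcp [398.0, 419.0] pad corners [[289.0, 478.0], [508.0, 478.0], [285.0, 356.0], [512.0, 356.0]]
1.0 [[416.0, 324.0], [402.0, 408.0], [388.0, 487.0]]
1.15 [[402.0, 323.0], [402.0, 408.0], [401.0, 488.0]]
jac x,y 10mm [462.0, 389.0] [382.0, 350.0]
tabtop [[153.0, 554.0], [108.0, 474.0], [194.0, 539.0], [150.0, 457.0]]
```

View pics/w1.png

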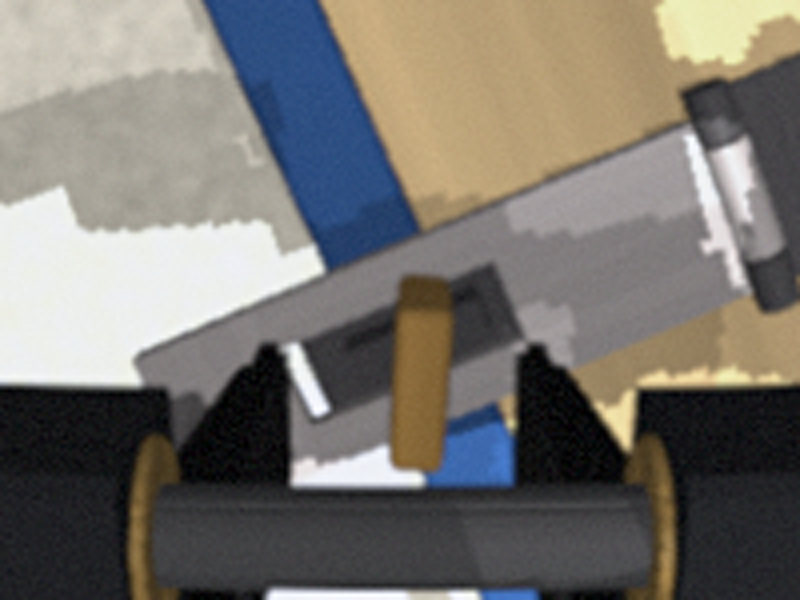

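The wing's centre is at about (420,388) and the midpoint of the fingertips is at about (402,407). So the wing is (+3.7, +2.1) mm from the TCP, at about 1.1 rad. I'll shift, descend and close.

Emit:
jog_arm([
  {"turn": [0,0,-3.5],"slide": [3.7,2.1,0],"claw": 36},
  {"turn": [0,0,0],"slide": [0,0,-15],"claw": 36},
  {"turn": [0,0,0],"slide": [0,0,-14],"claw": 36},
  {"turn": [0,0,0],"slide": [0,0,0],"claw": 0},
  {"turn": [0,0,0],"slide": [0,0,0],"claw": 0},
])

```text
t: 3.92
eef_pos: [570.6, 11.1, 135.6]
tcp_rot: [-3.142, 0.0, 1.198]
ft_force: [-0.2, -0.3, 0.2]
opening: 0.2
grip_force: 0.0
```

Emit:
jog_arm([
  {"turn": [0,0,0],"slide": [0,0,0],"claw": 0},
  {"turn": [0,0,0],"slide": [0,0,0],"claw": 0},
  {"turn": [0,0,-6],"slide": [0,0,0],"claw": 0},
])

```text
t: 4.3
eef_pos: [570.1, 11.3, 136.0]
tcp_rot: [-3.141, 0.0, 1.091]
ft_force: [-3.1, 1.4, 2.1]
opening: 0.091
grip_force: 30.0
```

```bash
python3 - <<'E'
from h import *
s=state(); print({k:np.round(s[k],3).tolist() for k in("eef_pos","tcp_rot","ft_force","moment","opening","grip_force","joints")})
E
```

```text
{'eef_pos': [570.093, 11.316, 135.954], 'tcp_rot': [-3.141, 0.0, 1.091], 'ft_force': [-3.13, 1.355, 2.115], 'moment': [0.195, 0.755, 0.013], 'opening': 0.091, 'grip_force': 29.998, 'joints': [-0.096, 0.506, 1.78, 0.0, 0.856, 0.383]}
```

Gripped (8.7 mm opening). Now I'll turn clockwise to the stop.

Emit:
jog_arm([
  {"turn": [0,0,-9],"slide": [0,0,0],"claw": 0},
  {"turn": [0,0,-9],"slide": [0,0,0],"claw": 0},
  {"turn": [0,0,-9],"slide": [0,0,0],"claw": 0},
  {"turn": [0,0,-9],"slide": [0,0,0],"claw": 0},
  {"turn": [0,0,-9],"slide": [0,0,0],"claw": 0},
])

```text
t: 4.92
eef_pos: [571.0, 10.3, 136.0]
tcp_rot: [3.14, -0.001, 0.303]
ft_force: [0.6, -6.3, -1.5]
opening: 0.091
grip_force: 30.0
```

Emit:
jog_arm([
  {"turn": [0,0,-6],"slide": [0,0,0],"claw": 0},
  {"turn": [0,0,-5],"slide": [0,0,0],"claw": 0},
  {"turn": [0,0,0],"slide": [0,0,0],"claw": 0},
])

```text
t: 5.3
eef_pos: [571.1, 9.9, 136.0]
tcp_rot: [3.14, -0.001, 0.115]
ft_force: [-0.0, -8.0, -0.3]
opening: 0.095
grip_force: 30.0
```

```bash
python3 - <<'E'
from h import *
s=state(); print({k:np.round(s[k],3).tolist() for k in("eef_pos","tcp_rot","ft_force","moment","opening","grip_force","joints")})
E
```

```text
{'eef_pos': [571.081, 9.919, 135.959], 'tcp_rot': [3.14, -0.001, 0.115], 'ft_force': [-0.008, -7.962, -0.299], 'moment': [-1.385, 0.158, -0.001], 'opening': 0.095, 'grip_force': 30.001, 'joints': [-0.097, 0.507, 1.779, -0.002, 0.854, 1.36]}
```

Catch is turned to about 0.02 rad. I'll release, lift and move over the tab.

Emit:
jog_arm([
  {"turn": [0,0,0],"slide": [0,0,0],"claw": 25},
  {"turn": [0,0,0],"slide": [0,0,0],"claw": 36},
  {"turn": [0,0,-1],"slide": [0,0,15],"claw": 45},
  {"turn": [0,0,0],"slide": [0,0,18],"claw": 45},
  {"turn": [0,0,0],"slide": [-45,-5.5,0],"claw": 45},
])

```text
t: 5.92
eef_pos: [527.4, 5.6, 170.5]
tcp_rot: [3.141, -0.004, 0.098]
ft_force: [-0.9, -0.2, -0.5]
opening: 0.441
grip_force: 0.0
```

Emit:
jog_arm([
  {"turn": [0,0,0],"slide": [0,0,0],"claw": 45},
  {"turn": [0,0,0],"slide": [0,0,0],"claw": 45},
])

```text
t: 6.18
eef_pos: [526.3, 5.6, 169.7]
tcp_rot: [3.141, -0.002, 0.098]
ft_force: [0.7, -0.4, 1.0]
opening: 0.449
grip_force: 0.0
```

```bash
python3 - <<'E'
from h import *
from scipy.spatial.transform import Rotation as Ro
c=read_camera("wrist"); np.savez("wrist2",**c)
a=c["frame"][130:280,150:350]; cv2.imwrite("pics/w2.png",cv2.resize(a,None,fx=4,fy=4,interpolation=cv2.INTER_CUBIC))
s=state(); print(s["eef_pos"],s["tcp_rot"],s["opening"],s["ft_force"])
from fit import W,r
f=lambda X:((fish(c,X)-[149.6,129.6])*4).round().tolist()
M=Ro.from_euler("xyz",s["tcp_rot"]).as_matrix(); p=np.array(s["eef_pos"])
print("tcp",f(p),"pad corners",[f(p+M@[x,y,0]) for x in(-10,10) for y in (-21,21)])
q=np.array(r.x)+[.003,.003,0]
print("wing a=0",[f(W(q,(12+d,85,157.5))) for d in (14,0,-14)])
print("tabtop",[f(W(q,(x,y,157.5))) for x in(-37,-29) for y in (77,93)])
t=W(q,(-33,85,157.5));print("jac",t,f(t),f(t+[10,0,0]),f(t+[0,10,0]))
E
```

```text
[526.47161395   5.64091167 169.37033173] [ 3.14120270e+00 -1.54038554e-03  9.79422930e-02] 0.44887194719184254 [-0.21809943 -0.50058766  0.25674383]
tcp [399.0, 422.0] pad corners [[265.0, 481.0], [533.0, 480.0], [259.0, 360.0], [538.0, 360.0]]
wing a=0 [[387.0, 36.0], [388.0, 127.0], [388.0, 216.0]]
tabtop [[438.0, 425.0], [340.0, 426.0], [438.0, 380.0], [339.0, 380.0]]
jac [525.0026333   7.1063456 157.5      ] [389.0, 403.0] [395.0, 345.0] [328.0, 397.0]
```

View pics/w2.png

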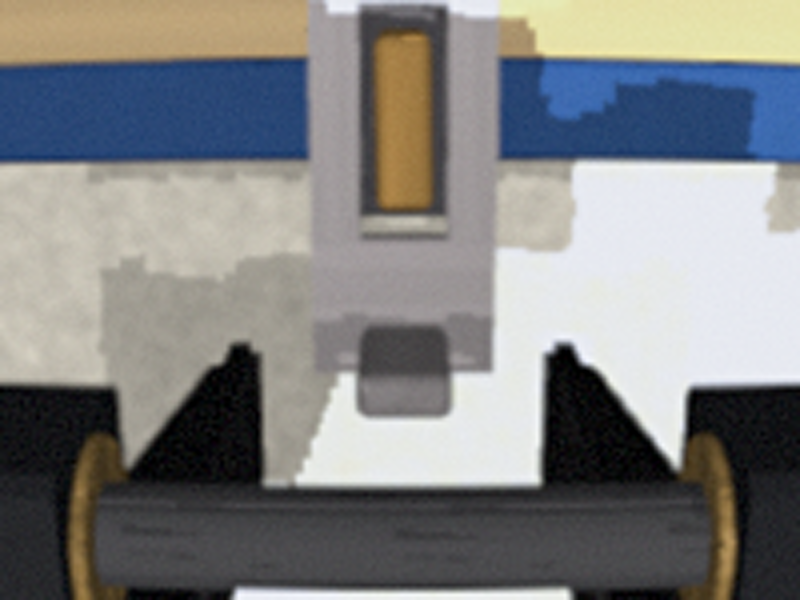

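The catch lies in line with the slot. The tab top is at (404,395) and the tip midpoint at about (403,408), so I need to move about +1.5 mm in x. I'll descend onto the tab and close, then compute the arc.

Emit:
jog_arm([
  {"turn": [0,0,0],"slide": [1.5,0,-18],"claw": 45},
  {"turn": [0,0,0],"slide": [0,0,-18.5],"claw": 45},
  {"turn": [0,0,0],"slide": [0,0,0],"claw": 0},
  {"turn": [0,0,0],"slide": [0,0,0],"claw": 0},
  {"turn": [0,0,0],"slide": [0,0,0],"claw": 0},
])

```text
t: 6.85
eef_pos: [527.5, 5.6, 132.8]
tcp_rot: [3.141, -0.001, 0.098]
ft_force: [-0.8, 0.7, -0.3]
opening: 0.194
grip_force: 0.0
```

Emit:
jog_arm([
  {"turn": [0,0,0],"slide": [0,0,0],"claw": 0},
  {"turn": [0,0,0],"slide": [0,0,0],"claw": 0},
])

```text
t: 7.1
eef_pos: [527.4, 5.5, 132.7]
tcp_rot: [3.141, -0.001, 0.098]
ft_force: [0.7, -1.6, 3.2]
opening: 0.166
grip_force: 30.0
```

```bash
python3 - <<'E'
from h import *
s=state(); print({k:np.round(s[k],3).tolist() for k in("t","eef_pos","tcp_rot","ft_force","opening","grip_force")})
th=np.radians(9.7)*np.arange(14); h=s["eef_pos"][2]+19-125
x=-110*np.cos(th)+h*np.sin(th); z=110*np.sin(th)+h*np.cos(th)
print(np.round(np.c_[np.diff(x)*.995,np.diff(x)*.099,np.diff(z)],1).tolist())
E
```

```text
{'t': 7.1, 'eef_pos': [527.445, 5.481, 132.686], 'tcp_rot': [3.141, -0.001, 0.098], 'ft_force': [0.725, -1.615, 3.169], 'opening': 0.166, 'grip_force': 30.001}
[[6.0, 0.6, 18.2], [9.0, 0.9, 16.9], [11.7, 1.2, 15.1], [14.1, 1.4, 12.9], [16.0, 1.6, 10.3], [17.5, 1.7, 7.5], [18.5, 1.8, 4.4], [19.0, 1.9, 1.2], [18.9, 1.9, -2.0], [18.3, 1.8, -5.2], [17.2, 1.7, -8.2], [15.6, 1.5, -11.0], [13.5, 1.3, -13.5]]
```

Tab gripped (15.8 mm). Now I'll swing it up along the arc.

Emit:
jog_arm([
  {"turn": [0,0,0],"slide": [6,0.6,18.2],"claw": 0},
  {"turn": [0,0,0],"slide": [9,0.9,16.9],"claw": 0},
  {"turn": [0,0,0],"slide": [11.7,1.2,15.1],"claw": 0},
])

```text
t: 7.48
eef_pos: [553.0, 8.1, 182.4]
tcp_rot: [3.141, 0.003, 0.098]
ft_force: [0.3, -3.0, -5.6]
opening: 0.164
grip_force: 30.0
```

Emit:
jog_arm([
  {"turn": [0,0,0],"slide": [14.1,1.4,12.9],"claw": 0},
  {"turn": [0,0,0],"slide": [16,1.6,10.3],"claw": 0},
  {"turn": [0,0,0],"slide": [17.5,1.7,7.5],"claw": 0},
  {"turn": [0,0,0],"slide": [18.5,1.8,4.4],"claw": 0},
])

```text
t: 7.98
eef_pos: [619.8, 14.7, 218.1]
tcp_rot: [3.141, 0.001, 0.098]
ft_force: [-1.8, -2.4, -1.4]
opening: 0.16
grip_force: 30.0
```

Forces stay small and the grip is holding, so I'll continue past upright.

Emit:
jog_arm([
  {"turn": [0,0,0],"slide": [19,1.9,1.2],"claw": 0},
  {"turn": [0,0,0],"slide": [18.9,1.9,-2],"claw": 0},
  {"turn": [0,0,0],"slide": [18.3,1.8,-5.2],"claw": 0},
])

```text
t: 8.35
eef_pos: [677.1, 20.4, 212.7]
tcp_rot: [3.141, -0.002, 0.098]
ft_force: [-0.9, -1.1, 4.6]
opening: 0.159
grip_force: 30.0
```

Emit:
jog_arm([
  {"turn": [0,0,0],"slide": [17.2,1.7,-8.2],"claw": 0},
  {"turn": [0,0,0],"slide": [15.6,1.5,-11],"claw": 0},
  {"turn": [0,0,0],"slide": [13.5,1.3,-13.5],"claw": 0},
  {"turn": [0,0,0],"slide": [0,0,0],"claw": 0},
])

```text
t: 8.85
eef_pos: [724.6, 25.1, 179.2]
tcp_rot: [3.141, -0.005, 0.098]
ft_force: [6.6, 0.0, 5.9]
opening: 0.158
grip_force: 30.0
```

```bash
python3 - <<'E'
from h import *
s=state(); print({k:np.round(s[k],3).tolist() for k in("t","eef_pos","tcp_rot","ft_force","opening","grip_force")})
c=read_camera("scene"); cv2.imwrite("pics/s1.png",cv2.resize(c["frame"][100:300,130:340],None,fx=3,fy=3,interpolation=cv2.INTER_CUBIC))
E
```

```text
{'t': 8.85, 'eef_pos': [724.558, 25.1, 179.159], 'tcp_rot': [3.141, -0.005, 0.098], 'ft_force': [6.62, 0.028, 5.897], 'opening': 0.158, 'grip_force': 30.004}
```

View pics/s1.png

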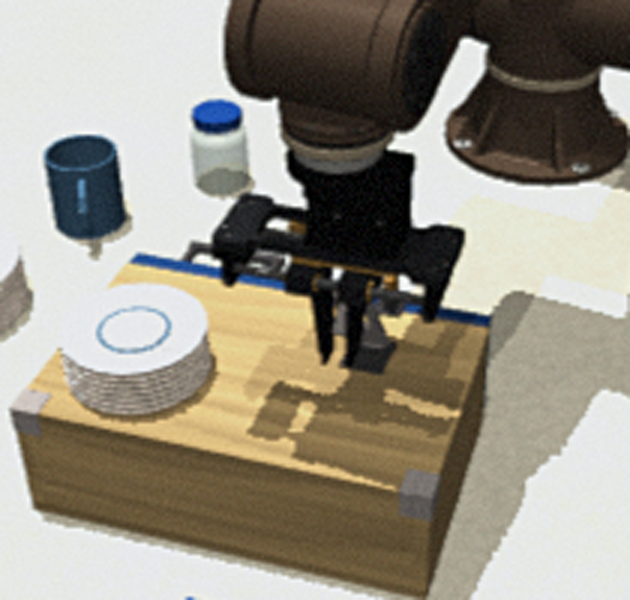

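Hasp is tilted back past upright in the fingers. I'll release, lift clear and go over the handle.

Emit:
jog_arm([
  {"turn": [0,0,0],"slide": [0,0,0],"claw": 75},
  {"turn": [0,0,0],"slide": [0,0,0],"claw": 75},
  {"turn": [0,0,0],"slide": [0,0,0],"claw": 75},
  {"turn": [0,0,0],"slide": [0,0,45],"claw": 75},
  {"turn": [0,0,0],"slide": [0,0,50],"claw": 75},
])

```text
t: 9.52
eef_pos: [721.9, 24.9, 274.1]
tcp_rot: [-3.141, 0.002, 0.098]
ft_force: [-0.1, 0.5, 0.5]
opening: 0.628
grip_force: 0.0
```

Emit:
jog_arm([
  {"turn": [0,0,10],"slide": [-21,-21.6,0],"claw": 45},
  {"turn": [0,0,10],"slide": [-21,-21.6,0],"claw": 45},
  {"turn": [0,0,10],"slide": [-21,-21.6,0],"claw": 45},
  {"turn": [0,0,10],"slide": [-21,-21.6,0],"claw": 45},
  {"turn": [0,0,10],"slide": [-21,-21.6,0],"claw": 45},
])

```text
t: 10.15
eef_pos: [616.5, -83.7, 273.7]
tcp_rot: [-3.141, 0.0, 0.977]
ft_force: [-0.2, 0.9, 0.1]
opening: 0.452
grip_force: 0.0
```

Emit:
jog_arm([
  {"turn": [0,0,10],"slide": [-21,-21.6,0],"claw": 42},
  {"turn": [0,0,10],"slide": [-21,-21.6,0],"claw": 42},
  {"turn": [0,0,10],"slide": [-21,-21.6,0],"claw": 42},
  {"turn": [0,0,10],"slide": [-21,-21.6,-30],"claw": 42},
  {"turn": [0,0,0],"slide": [0,0,-60],"claw": 42},
])

```text
t: 10.78
eef_pos: [533.2, -171.1, 184.8]
tcp_rot: [3.137, 0.003, 1.67]
ft_force: [1.4, -0.5, -0.6]
opening: 0.419
grip_force: 0.0
```

Emit:
jog_arm([
  {"turn": [0,0,0],"slide": [0,0,-40],"claw": 42},
  {"turn": [0,0,0],"slide": [0,0,0],"claw": 42},
  {"turn": [0,0,0],"slide": [0,0,0],"claw": 42},
])

```text
t: 11.15
eef_pos: [534.1, -169.7, 145.3]
tcp_rot: [3.14, 0.001, 1.669]
ft_force: [0.1, 0.2, -0.6]
opening: 0.417
grip_force: 0.0
```

```bash
python3 - <<'E'
from h import *
from scipy.spatial.transform import Rotation as Ro
c=read_camera("wrist"); np.savez("wrist3",**c)
a=c["frame"][100:280,130:370]; cv2.imwrite("pics/w3.png",cv2.resize(a,None,fx=3.3,fy=3.3,interpolation=cv2.INTER_CUBIC))
s=state(); print(s["eef_pos"],s["tcp_rot"],s["opening"],s["ft_force"],s["t"])
from fit import W,r
f=lambda X:((fish(c,X)-[129.65,99.65])*3.3).round().tolist()
M=Ro.from_euler("xyz",s["tcp_rot"]).as_matrix(); p=np.array(s["eef_pos"])
print("tcp",f(p),"pad corners",[f(p+M@[x,y,0]) for x in(-10,10) for y in (-20,20)])
q=np.array(r.x)+[.003,.002,0]
print("bar ends",[f(W(q,(-42,y,112))) for y in (-40,-90,-140)],"front edge",[f(W(q,(0,y,120))) for y in (-40,-140)])
t=W(q,(-42,-90,106));print("jac",t,f(t),f(t+[10,0,0]),f(t+[0,10,0]))
c=read_camera("top");print(c["frame"].shape); cv2.imwrite("pics/t3.png",c["frame"][60:230,180:420])
E
```

```text
[ 534.1985933  -169.7461069   145.57041668] [3.13924378e+00 1.30895111e-03 1.66912579e+00] 0.4209726722009992 [0.58488037 0.19211356 0.19846329] 11.2
tcp [394.0, 441.0] pad corners [[288.0, 490.0], [500.0, 490.0], [283.0, 390.0], [503.0, 390.0]]
bar ends [[389.0, 149.0], [390.0, 381.0], [391.0, 582.0]] front edge [[598.0, 153.0], [574.0, 596.0]]
jac [ 533.37489709 -168.92480934  106.        ] [390.0, 372.0] [435.0, 376.0] [394.0, 329.0]
(384, 512, 3)
```

View pics/w3.png

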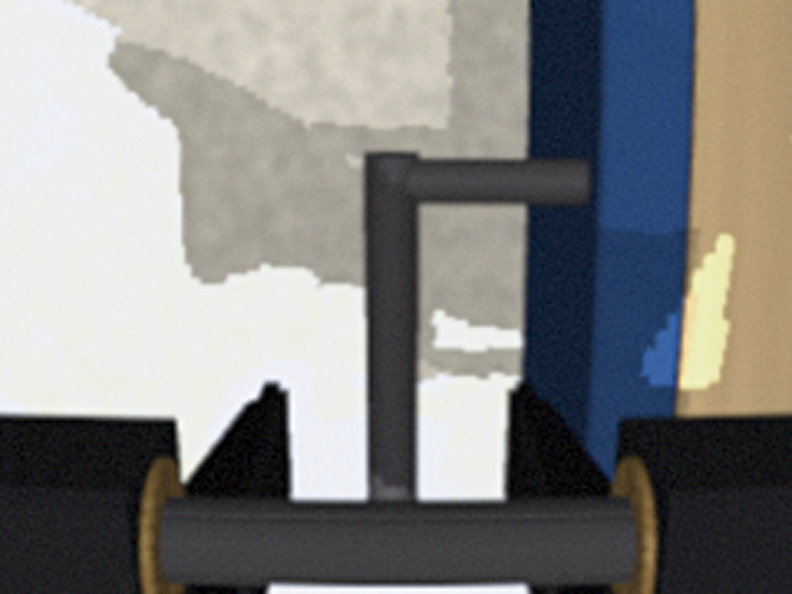

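The bar at column 392 is centred between the tips (288 and 508). I'll descend, close, and begin to pull.

Emit:
jog_arm([
  {"turn": [0,0,0],"slide": [-1,0,-28],"claw": 42},
  {"turn": [0,0,0],"slide": [0,0,-29],"claw": 42},
  {"turn": [0,0,0],"slide": [0,0,0],"claw": 0},
  {"turn": [0,0,0],"slide": [0,0,0],"claw": 0},
  {"turn": [0,0,0],"slide": [0,0,0],"claw": 0},
])

```text
t: 11.88
eef_pos: [533.0, -169.7, 88.2]
tcp_rot: [3.14, 0.001, 1.669]
ft_force: [0.3, -0.4, -0.2]
opening: 0.166
grip_force: 0.0
```

Emit:
jog_arm([
  {"turn": [0,0,0],"slide": [0,0,0],"claw": 0},
  {"turn": [0,0,0],"slide": [0,0,0],"claw": 0},
  {"turn": [0,0,0],"slide": [-10,-1,0],"claw": 0},
  {"turn": [0,0,0],"slide": [-10,-1,0],"claw": 0},
])

```text
t: 12.38
eef_pos: [513.4, -171.6, 88.0]
tcp_rot: [3.138, 0.001, 1.669]
ft_force: [3.7, 2.4, 4.2]
opening: 0.117
grip_force: 30.0
```

The drawer is following at about 3.7 N. I'll pull on.

Emit:
jog_arm([
  {"turn": [0,0,0],"slide": [-15,-1.5,0],"claw": 0},
  {"turn": [0,0,0],"slide": [-15,-1.5,0],"claw": 0},
  {"turn": [0,0,0],"slide": [-15,-1.5,0],"claw": 0},
  {"turn": [0,0,0],"slide": [-15,-1.5,0],"claw": 0},
  {"turn": [0,0,0],"slide": [-12,-1.2,0],"claw": 0},
])

```text
t: 13.0
eef_pos: [441.0, -178.9, 87.9]
tcp_rot: [3.139, 0.001, 1.669]
ft_force: [2.6, 3.3, 7.8]
opening: 0.119
grip_force: 30.0
```

Emit:
jog_arm([
  {"turn": [0,0,0],"slide": [-5,-0.5,0],"claw": 0},
  {"turn": [0,0,0],"slide": [-4,-0.4,0],"claw": 0},
  {"turn": [0,0,0],"slide": [0,0,0],"claw": 0},
])

```text
t: 13.38
eef_pos: [433.3, -179.7, 88.0]
tcp_rot: [3.137, 0.002, 1.668]
ft_force: [8.7, 8.5, 5.4]
opening: 0.119
grip_force: 30.0
```

Emit:
jog_arm([
  {"turn": [0,0,0],"slide": [-3,-0.3,0],"claw": 0},
  {"turn": [0,0,0],"slide": [0,0,0],"claw": 0},
])

```text
t: 13.62
eef_pos: [433.2, -179.9, 88.0]
tcp_rot: [3.131, 0.003, 1.668]
ft_force: [30.2, 18.0, -6.4]
opening: 0.114
grip_force: 30.0
```

```bash
python3 - <<'E'
from h import *
s=state(); print({k:np.round(s[k],3).tolist() for k in("t","eef_pos","ft_force","moment","opening","grip_force")})
E
```

```text
{'t': 13.625, 'eef_pos': [433.234, -179.912, 88.013], 'ft_force': [30.151, 18.044, -6.373], 'moment': [3.122, -4.945, 0.158], 'opening': 0.114, 'grip_force': 30.01}
```

The pull is hard against the stop (30 N). I'll ease off, open and lift straight up.

Emit:
jog_arm([
  {"turn": [0,0,0],"slide": [2.5,0.3,0],"claw": 0},
  {"turn": [0,0,0],"slide": [0,0,0],"claw": 40},
  {"turn": [0,0,0],"slide": [0,0,0],"claw": 40},
  {"turn": [0,0,0],"slide": [0,0,0],"claw": 40},
  {"turn": [0,0,0],"slide": [0,0,0],"claw": 40},
])

```text
t: 14.25
eef_pos: [430.7, -179.7, 86.7]
tcp_rot: [-3.142, -0.0, 1.669]
ft_force: [0.3, -0.3, -0.4]
opening: 0.395
grip_force: 0.0
```

Emit:
jog_arm([
  {"turn": [0,0,0],"slide": [0,0,30],"claw": 40},
  {"turn": [0,0,0],"slide": [0,0,50],"claw": 40},
  {"turn": [0,0,0],"slide": [0,0,60],"claw": 40},
  {"turn": [0,0,0],"slide": [0,-60,0],"claw": 40},
  {"turn": [0,0,0],"slide": [0,-60,0],"claw": 40},
])

```text
t: 14.88
eef_pos: [431.0, -300.9, 227.9]
tcp_rot: [3.14, 0.002, 1.67]
ft_force: [0.9, 0.1, 0.3]
opening: 0.395
grip_force: 0.0
```

Emit:
jog_arm([
  {"turn": [0,0,0],"slide": [0,-60,0],"claw": 40},
  {"turn": [0,0,0],"slide": [0,-60,0],"claw": 40},
  {"turn": [0,0,0],"slide": [0,0,0],"claw": 40},
])

```text
t: 15.25
eef_pos: [430.0, -422.8, 225.7]
tcp_rot: [-3.141, -0.0, 1.665]
ft_force: [-0.0, 0.4, -0.2]
opening: 0.399
grip_force: 0.0
```

```bash
python3 - <<'E'
from h import *
s=state(); print({k:np.round(s[k],3).tolist() for k in("t","eef_pos","ft_force","opening","grip_force")})
c=read_camera("top"); d=read_camera("scene")
cv2.imwrite("pics/end.png",np.hstack([cv2.resize(c["frame"][60:240,200:350],None,fx=2.6,fy=2.6),cv2.resize(d["frame"][130:310,130:290],None,fx=2.5,fy=2.6)]))
E
```

```text
{'t': 15.25, 'eef_pos': [429.987, -422.847, 225.719], 'ft_force': [-0.004, 0.38, -0.205], 'opening': 0.399, 'grip_force': 0.0}
```

View pics/end.png

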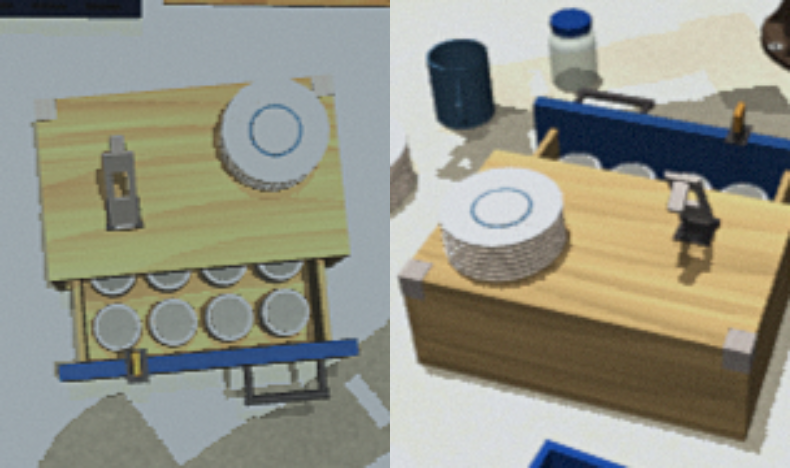

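The drawer is out with the ramekins showing, the hasp lies back past upright, and the saucers, mug and jar are in place. Handing in.

```bash
python3 -c "
from cell import *
print(job_done())"
```

```text
the job is handed in; nothing more can be done
None
```

The job is handed in at about 15 s: the catch is in line, the hasp is back past upright, the drawer is out to its stop and released, and no crockery was seen to move (no verdict came back).

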